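Check a contact wheel's bore with the go and no-go plug gauges

TASK

Check the centre hole of the rubber-tyred wheel that lies by itself with the two black-handled plug gauges. First push the slim go gauge's steel plug all the way into the hole, then draw it out and stand it back upright on the bench. Then gently set the wide no-go gauge upright on the same hole, centred, and leave it standing there to show that it does not go in.

Things in the scene. Friction and masses are not known exactly. Their poses are not given: they have to be found in the camera images.
- go_grip (a point): slim go gauge, loose, standing upright on its plug, about 0.45 kg: steel plug 40 mm in diameter, 45 mm long, foot edge bevelled to 32 mm; above it a black ribbed round handle, 30 mm in diameter, 70 mm tall. The point is on the axis half-way up the handle, where to grip: 80 mm above the foot, 35 mm above the plug's top, 35 mm below the handle's top. z: axis, up.
- nogo_grip (a point): wide no-go gauge, loose, standing upright on its plug, about 0.6 kg: steel plug 62 mm in diameter, 30 mm long, flat foot; above it the same black handle, 30 mm in diameter, 70 mm tall. The point is on the axis half-way up the handle, where to grip: 65 mm above the foot. z: axis, up. (The bare steel arbor with a flange foot, without black handle, is no gauge.)
- bore (a point): centre of the mouth of the hole to check. Its wheel lies flat and cannot shift: 170 mm across, 55 mm high, black rubber tyre, lower aluminium web, dark steel hub 90 mm across; the mouth is in the hub's flat top, 55 mm above the bench. The hole, 50 mm in diameter, goes straight down to the bench (55 mm). z: up, out of it. (Not the stone wheel, nor the stack of two.)
There are look-alikes about, which are no part of the job. Leave any orange, pink or purple look-alike of the part that bears nogo_grip alone.

How it is judged (in metres and radians):
On the way, in this order (a step that is already met when the one before it is completed fails the run):
1. the go gauge's plug is in the wheel's hole, upright, all 45 mm of it but for at most 10 mm (z of go_grip in the frame of bore below 0.045 m and horizontal distance between go_grip and bore below 0.015 m and angle between go_grip's own z axis and vertical below 0.2 rad), for 0.2 s.
2. the go gauge is out of the hole and the no-go gauge rests its foot on the mouth of the hole, upright, within 15 mm of centred (horizontal distance between go_grip and bore above 0.1 m and horizontal distance between nogo_grip and bore below 0.015 m and z of nogo_grip in the frame of bore between 0.055 and 0.07 m and angle between nogo_grip's own z axis and vertical below 0.17 rad and contact force between nogo and hub_wheel above 1 N), for 0.3 s.
At the end, for the whole second after the job is handed in: The no-go gauge stands released and still on the mouth of the hole, upright within 10 degrees, within 15 mm of its centre, foot on the hub face; the go gauge stands released and still on the bench, upright within 10 degrees, more than 100 mm from the hole (horizontal distance between nogo_grip and bore below 0.015 m and z of nogo_grip in the frame of bore between 0.055 and 0.07 m and angle between each of nogo_grip, go_grip's own z axis and vertical below 0.17 rad and linear speed of each of nogo, go below 0.02 m/s and height (world z) of go_grip between 0.07 and 0.09 m and horizontal distance between go_grip and bore above 0.1 m); the robot touches nothing.
It fails at once if the no-go gauge is dropped or slammed onto the wheel (faster than 0.5 m/s close above the hole, as after a fall of some 13 mm) (horizontal distance between nogo_grip and bore below 0.03 m and z of nogo_grip in the frame of bore below 0.11 m and linear speed of nogo above 0.5 m/s).
It also fails if it takes over 64 s, if anything falls off the work surface, if the arm or the gripper's body presses on something with over 40 N, if the wrist force passes 120 N, or if a joint passes its speed limit or range.

ROBOT

A 7-joint arm with a two-finger parallel gripper is mounted at the origin on the work surface. World frame = base frame: x ahead of the robot, y to its left, z up, the work surface at z = 0. Lengths are in mm, angles in rad, forces in N, time in s.
With the tool pointing down it reaches from about 400 to 875 mm from the base axis. Payload 4.4 kg.
Tool frame: the origin (TCP) lies at the very end of the fingers, on their centre line; the grasp point (between the pads) lies 19 mm behind it; z points along the fingers, y is the line along which they close (so a half turn about z gives the same grasp; the last joint's range is limited). The gripper opens to 85 mm and grips with 20 to 120 N. Pads are 22 mm wide; open, the fingers measure 114 mm over their backs; the gripper's body (76 mm by 85 mm) begins 54 mm behind the grasp point. The pads swing forward as they close: fully open they stand 13 mm farther back than shut.
Start: joints at [1.076, 0.628, 0.038, 1.517, -0.027, 0.996, -0.02], TCP at [270.285, -591.155, 231.313] pointing down, gripper open.
Joint ranges: [-3.06, 3.06], [-0.37, 2.12], [-1.25, 1.32], [0.18, 2.47], [-1.1, 4.24], [0.23, 1.98], [-2.94, 2.94]. Speed limits (rad/s): [2.57, 2.57, 3.14, 3.14, 3.14, 3.14, 3.14].

INTERFACE

Orientations are given as [roll, pitch, yaw] about the fixed x, y, z axes, in that order (R = Rz(yaw) Ry(pitch) Rx(roll)).
In Python, from cell import monitor, viewer, workorder gives the robot as it stands.
- The arm moves only by the tool arm_command, never from a script. Its argument "series" is one flat list of numbers, 5 for each row, row after row: the opening in per cent of the stroke, from 0 (shut) to 100 (fully open), then the shift along the tool's x, y, z in cm, then the turn about the tool's z in degrees. In form: [claw, x, y, z, roll, claw, x, y, z, roll, ...]. A call has exactly 5 rows; each row is the pose to reach, as a shift and turn from the pose commanded when the call began, along the tool's axes at that moment; what a row does not reach only later rows make up. A row lasts 1/12 s, in which the tool goes at most 41.7 mm and 7.16 degrees, less where a joint would pass 70% of its speed; a pose out of reach is approached as far as the arm can. A call with a gripper value outside its range is refused whole. The fingers move at their own pace and stop on an object; the grip force is fixed at half the most. Time passes only in rows, so rows that repeat a pose let the fingers close, or fill a call up. It gives the time, the measured TCP pose, the force, the opening and the grip force at its end, in the units of the state.
- monitor.read_state(): the state, without advancing time (a new reading comes with each control period).
- viewer.get_image(name): name is "scene" or "side" or "wrist"; returns (picture, depth): 420x560x3 uint8, red, green, blue; 420x560 float32, mm along the optical axis (not along the pixel's ray), 0 where there is no reading.
- viewer.camera_model(name): a dict with "mtx" (3x3 intrinsics, pixels), "R" (3x3) and "t" (3): a world point X has camera coordinates R X + t. Camera axes: x right, y down, z forward; pixel columns grow to the right and rows downward; lengths in mm; the calibration is good to about 2 mm. A picture is of the moment at which its call begins: read the wrist's pose just before it. camera_model takes no time and is no camera call; for the wrist camera it gives the pose at the moment of the call.
- workorder.finish_job(): hands the job in; it is judged then, once.
The state is a dict: "clock": time; "qpos": joint angles; "qd": joint speeds; "tau": joint torques, N m; "eef_pos": TCP position; "tool_rot": TCP orientation; "force": force on the tool from outside, world axes, zero at the start; "torque": the same for the moment, N m; "width": finger opening in mm; "gripper_force": force on a finger pad.
Only numpy, scipy, OpenCV 4.12 (cv2) and the standard library are available. Lean on these libraries where they do the work, as an engineer would, in place of code of your own. Each camera call takes 0.05 s, during which the arm holds its last target. There are 200 camera calls.

## Working session

There is one attempt and no reset: what is moved stays moved. The work goes in short steps, Python scripts to look and compute and a tool call to move; the robot and the scene stay as the last step left them, time stands still between calls to the robot, and variables do not carry over. Pictures are saved under pics/ and viewed, at most 10 in all, crops included, and the job is handed in when it is done.

Besides the shell and the picture viewer there is one more tool, called as a command line: name --argument value ..., lists and objects as JSON in quotes. arm_command: Moves the arm, as the interface text tells. Its arguments: {"type":"object","properties":{"series":{"type":"array","items":{"type":"number"}}},"required":["series"]}

```bash
mkdir -p pics
cat > h.py <<'E'
import numpy as np, cv2
from cell import monitor, viewer, workorder
def grab(n,f):
    c=viewer.camera_model(n); im,d=viewer.get_image(n)
    cv2.imwrite(f'pics/{f}.png',im[:,:,::-1]); np.savez(f'pics/{f}.npz',d=d,K=c['mtx'],R=c['R'],t=c['t'],im=im); return im,d,c
def pt(f,u,v,depth=None):
    z=np.load(f'pics/{f}.npz'); dd=z['d'][int(v),int(u)] if depth is None else depth
    return z['R'].T@(dd*np.linalg.solve(z['K'],[u,v,1])-z['t'])
def onz(f,u,v,h):
    z=np.load(f'pics/{f}.npz'); r=z['R'].T@np.linalg.solve(z['K'],[u,v,1]); o=-z['R'].T@z['t']
    return o+r*(h-o[2])/r[2]
def cloud(f):
    z=np.load(f'pics/{f}.npz'); d=z['d']; v,u=np.mgrid[:420,:560]
    P=(np.linalg.inv(z['K'])@np.stack([u.ravel(),v.ravel(),np.ones(u.size)]))*d.ravel()
    return (z['R'].T@(P-z['t'].reshape(3,1))).T.reshape(420,560,3),z['im'],d
E
python3 - <<'E'
from h import *
import cv2
s=monitor.read_state();print(s)
a=grab('scene','s0')[0];b=grab('side','d0')[0]
for n in('scene','side'):
    c=viewer.camera_model(n);print(n,-np.array(c['R']).T@c['t'])
E
```

```text
{'clock': 0.0, 'qpos': array([ 1.07618734,  0.62932942,  0.03842959,  1.51835129, -0.02698835,
        0.99628556, -0.01999431]), 'qd': array([-1.09611213e-03,  1.10017346e-03,  5.72700042e-04, -3.65918770e-04,
        9.50151685e-05,  1.83760271e-03, -1.16761790e-03]), 'tau': array([-7.12491401e-04, -5.63398826e+01,  1.22571845e+00, -1.93446815e+01,
        1.09481442e-02,  1.05473486e-02, -1.13634908e-05]), 'eef_pos': array([ 270.03891667, -590.5814575 ,  230.40503059]), 'tool_rot': array([-3.13973688e+00,  2.57094376e-05,  4.28831417e-01]), 'force': array([ 0.67867458,  0.13669073, -0.84827845]), 'torque': array([-0.00212839, -0.0327066 , -0.00891101]), 'gripper_force': 0.0, 'width': 85.19639060670745}
scene [1157.63130265  295.30828763  607.52174994]
side [  94.94612687 -380.15114532  636.49740624]
```

View pics/s0.png

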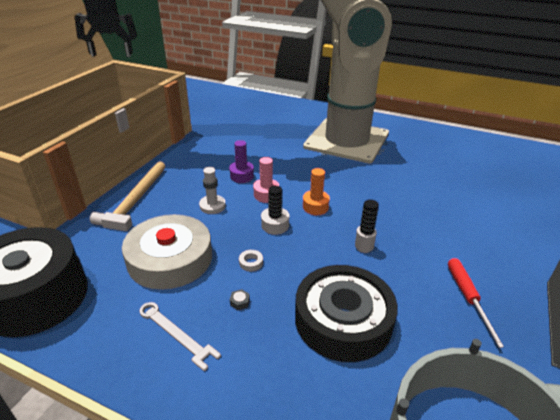

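View pics/d0.png

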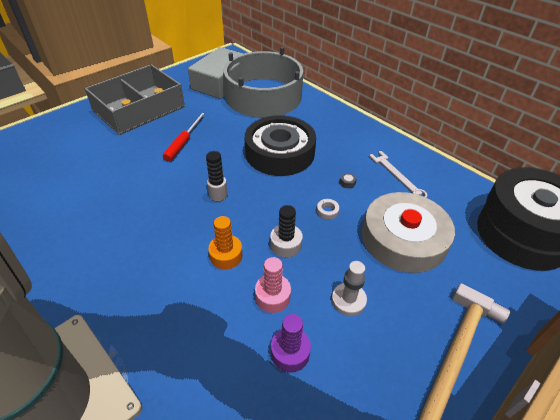

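Scene: the go gauge (slim) is at (369,225), and the no-go (black handle, wide plug) is at (275,210). Their look-alikes are orange (317,190), pink (266,178), purple (241,160) and the bare arbor (210,190). The lone rubber wheel is at (345,305); the stone wheel at (167,248) and the stack at (30,280) don't fit. In the side view these are go (216,175), no-go (287,230) and wheel (280,138). Next I'll confirm with an enlarged crop and measure.

Run:
```python
from h import *
a=cv2.imread('pics/s0.png')[170:350,230:410];b=cv2.imread('pics/d0.png')[105:265,190:330]
cv2.imwrite('pics/c0.png',np.hstack([cv2.resize(a,None,fx=2.2,fy=2.2,interpolation=2),cv2.resize(b[:,:],(346,396),interpolation=2)]))
for f,box in [('s0',dict(go=(350,195,385,255),nogo=(258,180,295,237))),('d0',dict(go=(200,148,232,203),nogo=(266,202,306,258)))]:
    C,im,d=cloud(f)
    for n,(u0,v0,u1,v1) in box.items():
        P=C[v0:v1,u0:u1].reshape(-1,3);P=P[P[:,2]>8]
        top=P[P[:,2]>P[:,2].max()-5]
        print(f,n,'max',P[:,2].max().round(1),'top ctr',top.mean(0).round(1),len(top),'mid x,y range',P.min(0).round(),P.max(0).round())
    u,v=(346,302) if f=='s0' else (281,137)
    P=C[v-40:v+50,u-50:u+50].reshape(-1,3);P=P[(abs(P[:,2]-55)<4)]
    print('rim',len(P),(P.min(0)+P.max(0))/2,P.max(0)-P.min(0),P[:,2].mean())
    xy,r=cv2.minEnclosingCircle(P[:,:2].astype(np.float32));print(xy,r)
```

```text
s0 go max 607.5 top ctr [1157.6  295.3  607.5] 9 mid x,y range [437. 158.   8.] [1158.  295.  608.]
s0 nogo max 607.5 top ctr [1157.6  295.3  607.5] 10 mid x,y range [ 335. -118.    8.] [1158.  295.  608.]
rim 3696 [654.52828724 196.6400937   54.46959164] [170.56699101 168.78758391   6.91351211] 53.87294022728793
(654.4967041015625, 196.12112426757812) 85.86133575439453
d0 go max 636.5 top ctr [  94.9 -380.2  636.5] 12 mid x,y range [  95. -380.    8.] [470. 192. 636.]
d0 nogo max 636.5 top ctr [  94.9 -380.2  636.5] 10 mid x,y range [  95. -380.    8.] [494.   8. 636.]
rim 1632 [674.88705389 246.58400903  54.95709109] [212.13382278 273.08062919   7.88674622] 54.1426780753599
(664.4639282226562, 248.31309509277344) 139.4466094970703
```

View pics/c0.png

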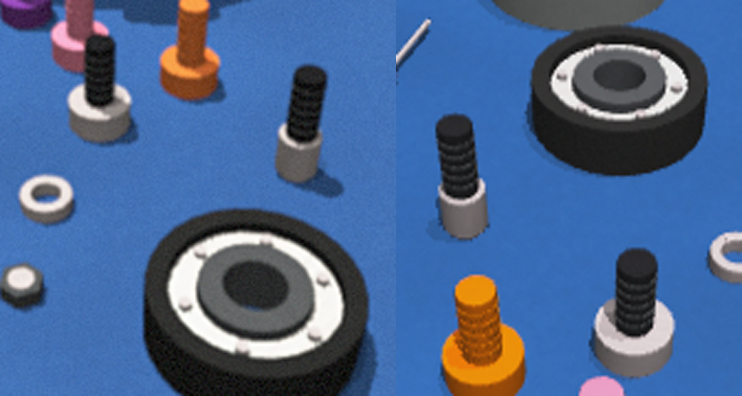

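The crop confirms it: slim plug with black handle is the go gauge, wide plug with black handle is the no-go, and the lone wheel has a dark hub. I'll triangulate the tops and the bore.

Run:
```python
from h import *
def tri(a,b):
    Ps=[];us=[]
    for f,u in(('s0',a),('d0',b)):
        z=np.load(f'pics/{f}.npz');Ps.append(z['K']@np.c_[z['R'],z['t']]);us.append(np.array(u,float).reshape(2,1))
    X=cv2.triangulatePoints(*Ps,*us).ravel();X=X[:3]/X[3]
    return X.round(1),[ (cv2.convertPointsFromHomogeneous((P@np.r_[X,1])[None]).ravel()-u.ravel()).round(1).tolist() for P,u in zip(Ps,us)]
for n,a,b,h in(('go top',(370.9,203.6),(213.5,154.3),115),('nogo top',(275,189),(287.5,209.2),100),('bore',(346.4,298.6),(279.8,135.7),55)):
    print(n,tri(a,b),'at h',onz('s0',*a,h).round(1)[:2],onz('d0',*b,h).round(1)[:2])
for f,box in [('s0',dict(go=(350,195,385,255),nogo=(258,180,295,237))),('d0',dict(go=(200,148,232,203),nogo=(266,202,306,258)))]:
    C,im,d=cloud(f)
    for n,(u0,v0,u1,v1) in box.items():
        P=C[v0:v1,u0:u1].reshape(-1,3);D=d[v0:v1,u0:u1].ravel();P=P[(P[:,2]>8)&(D>0)&(P[:,2]<125)]
        H=dict(go=115,nogo=100)[n];t=P[abs(P[:,2]-H)<4]
        print(f,n,P[:,2].max().round(1),np.median(t,0).round(1),len(t),((t.min(0)+t.max(0))/2).round(1))
C,im,d=cloud('d0');P=C[105:185,235:325].reshape(-1,3);P=P[(abs(P[:,2]-55)<3)&(np.hypot(P[:,0]-655,P[:,1]-197)<100)]
print(cv2.minEnclosingCircle(P[:,:2].astype(np.float32)))
```

```text
go top (array([452.3, 177.8, 113.9]), [[-0.1, 0.1], [-0.1, -0.1]]) at h [453.6 178.2] [451.5 176.2]
nogo top (array([465.7, -21.4,  99.3]), [[-0.2, 0.0], [-0.2, -0.1]]) at h [466.3 -20.7] [465.4 -22.3]
bore (array([652. , 196. ,  52.5]), [[-0.7, 0.2], [-0.5, -0.2]]) at h [653.3 197.4] [649.9 192. ]
s0 go 115.9 [452.8 178.2 113.6] 111 [451.1 178.  113.6]
s0 nogo 101.5 [466.6 -20.1  98.8] 92 [464.5 -20.7  98.8]
d0 go 116.9 [449.6 175.1 114.4] 119 [449.9 175.  114.1]
d0 nogo 102.5 [461.6 -25.   99.6] 176 [424.1 -47.1  99.3]
((654.313720703125, 194.4885711669922), 86.20455169677734)
```

arm_command --series '[100,2.8,-2.9,0,0,100,5.6,-5.8,0,0,100,8.4,-8.7,0,0,100,11.2,-11.6,0,0,100,14,-14.5,0,0]'

```text
clock: 0.52
eef_pos: [337.4, -399.0, 231.0]
tool_rot: [-3.141, 0.0, 0.428]
force: [0.7, -0.3, -0.4]
width: 85.5
gripper_force: 0.0
```

Run:
```python
from h import *
s=monitor.read_state();print(s['eef_pos'],s['tool_rot'],s['qpos'],s['clock'])
for n,a,b in(('pink',(266,162),(273,264)),('orange',(318,174),(223,222)),('purple',(241,146),(292,321))):
    print(n,onz('s0',*a,100).round(),onz('d0',*b,100).round())
```

```text
[ 337.39289335 -399.03750781  231.00493951] [-3.14091103e+00  2.55744691e-05  4.28404937e-01] [ 0.79318285  0.44697935  0.0316912   1.87129905 -0.01891907  0.82425421
 -0.30777111] 0.5167
pink [374. -86. 100.] [364. -94. 100.]
orange [372.  40. 100.] [361.  31. 100.]
purple [ 331. -174.  100.] [ 316. -185.  100.]
```

arm_command --series '[100,2.8,-2.9,0,0,100,5.5,-5.8,0,0,100,8.2,-8.7,0,0,100,11,-11.6,0,0,100,13.7,-14.6,0,0]'

```text
clock: 0.93
eef_pos: [401.5, -209.5, 231.3]
tool_rot: [3.141, -0.0, 0.428]
force: [1.5, -0.7, -0.1]
width: 85.3
gripper_force: 0.0
```

arm_command --series '[100,2.8,-2.9,0,0,100,5.5,-5.8,0,0,100,8.2,-8.7,0,0,100,11,-11.6,0,0,100,13.7,-14.6,0,0]'

```text
clock: 1.35
eef_pos: [465.4, -19.7, 231.3]
tool_rot: [3.141, -0.0, 0.429]
force: [1.0, -0.5, 0.5]
width: 85.2
gripper_force: 0.0
```

Run:
```python
from h import *
s=monitor.read_state();print(s['eef_pos'],s['tool_rot'],s['qpos'])
im,d,c=grab('wrist','w0');print(-c['R'].T@c['t'],c['R'])
z=c
for n,X in(('nogo',(465.5,-21.5,100)),('go',(452,177,115)),('bore',(653,195.5,55))):
    p=c['mtx']@(c['R']@np.array(X)+c['t']);print(n,p[:2]/p[2])
```

```text
[465.37828859 -19.74174529 231.26768051] [ 3.14144074e+00 -2.73653850e-05  4.28582888e-01] [ 0.00866835  0.36843692 -0.03581242  2.01126661  0.01886466  0.76210858
 -1.18060206]
[526.66118619   7.14112748 373.73652664] [[ 4.14808639e-01 -9.09908484e-01  5.85368606e-04]
 [-8.77264641e-01 -3.99756041e-01  2.65710100e-01]
 [-2.41537869e-01 -1.10732368e-01 -9.64052800e-01]]
nogo [275.54710946 204.97192253]
go [ 33.89289209 121.34032093]
bore [ 124.61396497 -127.91477238]
```

View pics/w0.png

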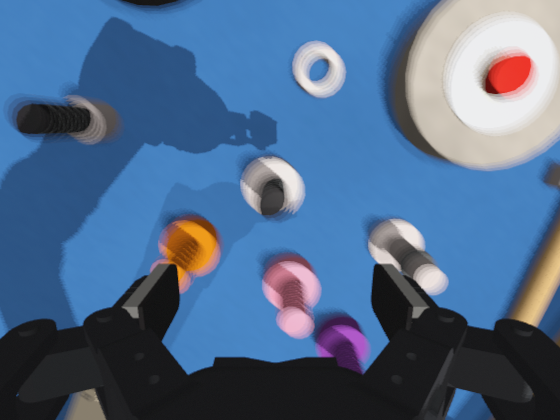

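The wrist view is motion-blurred, but the no-go top at (272,200) and the go top at (33,118) agree with the predictions. Moving above the go gauge.

arm_command --series '[100,1.4,-3.8,0,0,100,2.8,-7.5,0,0,100,4.3,-11.2,0,0,100,5.7,-14.9,0,0,100,7.1,-18.6,0,0]'

```text
clock: 1.82
eef_pos: [451.8, 178.6, 231.2]
tool_rot: [3.141, 0.0, 0.429]
force: [0.9, -0.8, -0.5]
width: 85.2
gripper_force: 0.0
```

arm_command --series '[100,0,0,1,0,100,0,0,3,0,100,0,0,5,0,100,0,0,5,0,100,0,0,5,0]'

```text
clock: 2.23
eef_pos: [451.6, 176.5, 180.7]
tool_rot: [3.142, 0.003, 0.429]
force: [-0.2, 0.4, 0.6]
width: 85.5
gripper_force: 0.0
```

Run:
```python
from h import *
s=monitor.read_state();print(s['eef_pos'],s['tool_rot'],s['qpos'])
im,d,c=grab('wrist','w1')
p=c['mtx']@(c['R']@np.array((452,177,115))+c['t']);print('pred',p[:2]/p[2])
C,im,d=cloud('w1');m=(abs(C[...,2]-115)<4)&(d>0)&(np.hypot(C[...,0]-452,C[...,1]-177)<40)
v,u=np.nonzero(m);print(len(u),u.min(),u.max(),v.min(),v.max(),C[m].mean(0),cv2.minEnclosingCircle(C[m][:,:2].astype(np.float32)))
```

```text
[451.60694693 176.54440342 180.69559718] [3.14157301e+00 2.77126431e-03 4.28729545e-01] [-0.38491248  0.4707937  -0.06427317  2.01874279  0.04773977  0.65621465
 -1.62219228]
pred [272.96924286 226.28783129]
1414 251 293 206 248 [451.30202095 177.20641248 114.66467058] ((450.5911865234375, 176.83255004882812), 14.852071762084961)
```

View pics/w1.png

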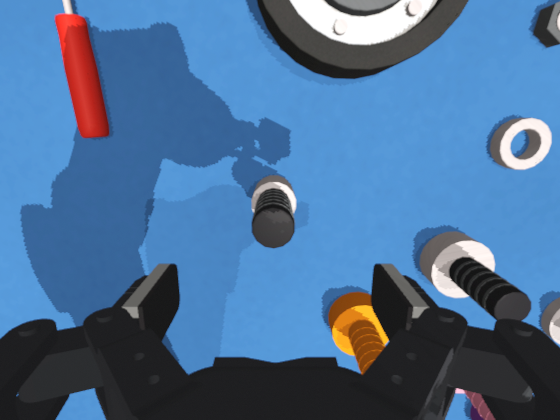

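The handle top at (273,226) matches the prediction (tool on axis within 1 mm). Descend and grip.

arm_command --series '[100,0,0,3,0,100,0,0,6,0,100,0,0,9,0,100,0,0,10.8,0,100,0,0,10.8,0]'

```text
clock: 2.7
eef_pos: [451.3, 176.3, 71.4]
tool_rot: [3.142, 0.004, 0.428]
force: [-0.5, 0.3, -0.8]
width: 85.8
gripper_force: 0.0
```

arm_command --series '[0,0,0,0,0,0,0,0,0,0,0,0,0,0,0,0,0,0,0,0,0,0,0,0,0]'

```text
clock: 3.12
eef_pos: [453.3, 177.9, 74.7]
tool_rot: [-3.141, -0.003, 0.429]
force: [-0.6, 1.3, 10.5]
width: 28.7
gripper_force: 58.2
```

arm_command --series '[0,0,0,0,0,0,0,0,0,0,0,0,0,0,0,0,0,0,0,0,0,0,0,0,0]'

```text
clock: 3.53
eef_pos: [453.2, 177.9, 74.8]
tool_rot: [-3.141, -0.003, 0.429]
force: [-0.9, 0.6, 7.4]
width: 28.8
gripper_force: 58.5
```

arm_command --series '[0,0,0,-2,0,0,0,0,-5,0,0,0,0,-8,0,0,0,0,-9,0,0,0,0,-9,0]'

```text
clock: 3.95
eef_pos: [453.9, 177.7, 166.0]
tool_rot: [3.141, -0.006, 0.429]
force: [1.1, 0.9, -5.7]
width: 28.8
gripper_force: 60.4
```

arm_command --series '[0,3,1,0,0,0,6.5,2.2,0,0,0,10,3.5,0,0,0,13.5,4.7,0,0,0,16.5,5.8,0,0]'

```text
clock: 4.37
eef_pos: [627.8, 192.5, 161.4]
tool_rot: [3.142, 0.002, 0.429]
force: [0.2, 0.9, -4.4]
width: 28.7
gripper_force: 60.2
```

arm_command --series '[0,1.5,0.5,0,0,0,2.5,0.9,0,0,0,2.5,0.9,0,0,0,2.5,0.9,0,0,0,2.5,0.9,0,0]'

```text
clock: 4.78
eef_pos: [650.8, 194.9, 161.8]
tool_rot: [-3.141, 0.004, 0.429]
force: [0.0, 0.0, -5.5]
width: 28.3
gripper_force: 60.2
```

Run:
```python
from h import *
s=monitor.read_state();print(s['eef_pos'],s['tool_rot'],s['force'],s['width'])
grab('scene','s2');grab('side','d2');im,d,c=grab('wrist','w2')
z=c
p=c['mtx']@(c['R']@np.array((653,195.5,55))+c['t']);print('bore pred',p[:2]/p[2])
C,im,d=cloud('w2');m=(abs(C[...,2]-55)<2.5)&(d>0)&(np.hypot(C[...,0]-653,C[...,1]-196)<95)
r=C[m];h=r[np.hypot(r[:,0]-653,r[:,1]-196)<55];o=r[np.hypot(r[:,0]-653,r[:,1]-196)>65]
def fit(P):
    A=np.c_[2*P[:,:2],np.ones(len(P))];x=np.linalg.lstsq(A,(P[:,:2]**2).sum(1),rcond=None)[0];return x[:2],np.sqrt(x[2]+x[0]**2+x[1]**2)
print(len(h),len(o),h.min(0),h.max(0),o.min(0),o.max(0))
a=cv2.imread('pics/s2.png')[160:340,255:435];b=cv2.imread('pics/d2.png')[40:200,200:360];w=cv2.imread('pics/w2.png')
cv2.imwrite('pics/c2.png',np.hstack([cv2.resize(a,(400,400),interpolation=2),cv2.resize(b,(400,400),interpolation=2)]))
```

```text
[650.83323814 194.89507765 161.80318215] [-3.14082933  0.00404053  0.42915072] [ 0.01155619  0.03693911 -5.46373656] 28.29992084890615
bore pred [274.12749948 209.14581306]
4885 10294 [612.31320038 151.22084182  52.50359421] [698.78073923 240.3917429   57.16081828] [574.93353209 111.45270039  52.5005348 ] [738.61237728 280.46708562  57.47489749]
```

View pics/w2.png

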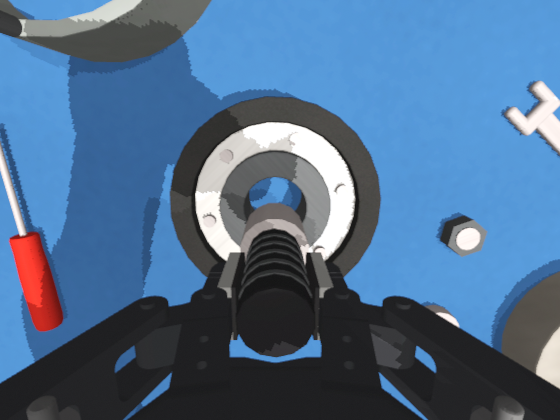

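View pics/c2.png

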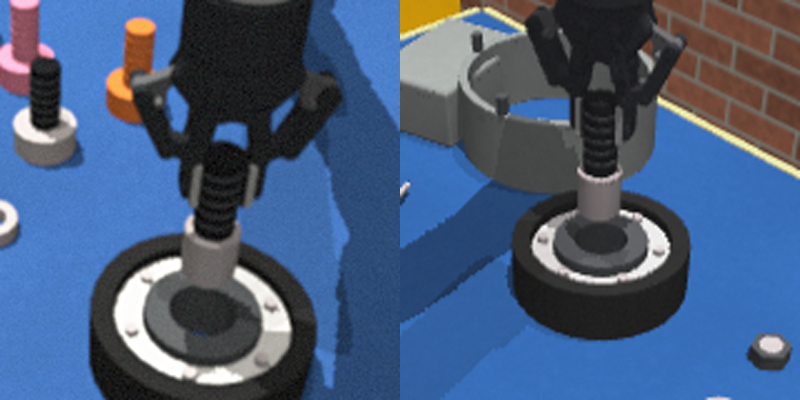

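The wrist view shows the go plug just in front of the bore: hub centre about (275,205), plug foot about (275,215). I'll measure the plug axis and hub centre by circle fits over the depth.

```bash
cat >> h.py <<'E'
from scipy.optimize import least_squares as LS
def cyl(f,c,r,z0,z1,tol=12):
    C,im,d=cloud(f);x=np.array(c,float)
    for k in range(3):
        q=np.hypot(C[...,0]-x[0],C[...,1]-x[1]);m=(d>0)&(C[...,2]>z0)&(C[...,2]<z1)&(abs(q-r)<(tol,6,4)[k]);P=C[m][:,:2]
        x=LS(lambda x:np.hypot(*(P-x).T)-r,x,loss='soft_l1').x
    return x.round(1),len(P)
def rim(f,c,h=55,r=85):
    # outer tyre edge: angular bins, farthest top-face point; fit centre with known radius
    C,im,d=cloud(f);x=np.array(c,float)
    for k in range(3):
        v=C[(d>0)&(abs(C[...,2]-h)<3)][:,:2]-x;q=np.hypot(*v.T);v=v[(q<r+6)];q=q[q<r+6]
        b=(np.arctan2(v[:,1],v[:,0])//0.1).astype(int);E=np.array([v[b==i][q[b==i].argmax()] for i in set(b)])
        E=E[np.hypot(*E.T)>r-5];s=LS(lambda p:np.hypot(*(E-p[:2]).T)-p[2],[0,0,r],loss='soft_l1').x;x=x+s[:2]
    return x.round(1),s[2].round(1),len(E)
E
python3 - <<'E'
from h import *
for f in('w2','s2','d2'):
    print(f,'plug low',cyl(f,(650,195),20,88,108),'plug high',cyl(f,(650,195),20,108,128),'rim',rim(f,(653.5,196)))
print(rim('w1',(653.5,196)),rim('s0',(653.5,196)),rim('d0',(653.5,196)))
C,im,d=cloud('s2');q=np.hypot(C[...,0]-650,C[...,1]-195);P=C[(q<24)&(C[...,2]>70)&(C[...,2]<120)];print('foot z',np.percentile(P[:,2],[0,1,3,10]))
E
```

```text
w2 plug low (array([648.2, 193.7]), 268) plug high (array([648.4, 193.6]), 473) rim (array([654.2, 196. ]), np.float64(84.4), 49)
s2 plug low (array([647.4, 194.5]), 181) plug high (array([647.5, 194.4]), 234) rim (array([655. , 197.1]), np.float64(84.3), 58)
d2 plug low (array([648.4, 194. ]), 107) plug high (array([648.5, 193.9]), 135) rim (array([652.6, 194.5]), np.float64(84.0), 59)
(array([653.7, 195.6]), np.float64(84.6), 24) (array([655., 197.]), np.float64(84.4), 64) (array([653. , 194.8]), np.float64(84.0), 64)
foot z [88.72987457 91.64769272 92.14741409 94.26325946]
```

arm_command --series '[0,0.6,0.1,0,0,0,0.6,0.1,0.5,0,0,0.6,0.1,1.5,0,0,0.6,0.1,2.3,0,0,0.6,0.1,2.3,0]'

```text
clock: 5.35
eef_pos: [656.8, 196.0, 137.3]
tool_rot: [-3.141, 0.005, 0.429]
force: [-1.2, 0.5, -5.8]
width: 29.2
gripper_force: 60.2
```

Run:
```python
from h import *
s=monitor.read_state();print(s['eef_pos'],s['force'])
for n in('scene','side','wrist'): grab(n,n[0]+'3')
for f in('w3','s3','s3'): pass
import os
for f,g in(('w3','w'),('s3','side')): print(f,cyl(f,(654,195.5),20,75,105),rim(f,(653.5,196)))
```

```text
[656.77050768 196.04063469 137.29235283] [-1.19334455  0.49560855 -5.7852053 ]
w3 (array([655. , 194.8]), 668) (array([654.2, 195.9]), np.float64(84.5), 47)
s3 (array([654.7, 194.9]), 182) (array([653. , 194.7]), np.float64(84.1), 60)
```

Within 1–2 mm of centred. Insert.

arm_command --series '[0,-0.1,0,0.8,0,0,-0.1,0,1.8,0,0,-0.1,0,2.8,0,0,-0.1,0,3.6,0,0,-0.1,0,3.6,0]'

```text
clock: 5.92
eef_pos: [656.1, 195.7, 101.3]
tool_rot: [-3.141, 0.005, 0.429]
force: [-0.8, 0.0, -5.6]
width: 28.6
gripper_force: 60.2
```

arm_command --series '[0,0,0,0.6,0,0,0,0,1.2,0,0,0,0,1.8,0,0,0,0,2.3,0,0,0,0,2.3,0]'

```text
clock: 6.33
eef_pos: [657.1, 196.0, 79.9]
tool_rot: [-3.141, 0.002, 0.429]
force: [-0.5, -0.0, -5.5]
width: 29.2
gripper_force: 60.2
```

arm_command --series '[0,0,0,0.1,0,0,0,0,0.2,0,0,0,0,0.2,0,0,0,0,0.2,0,0,0,0,0.2,0]'

```text
clock: 6.75
eef_pos: [658.2, 196.4, 79.6]
tool_rot: [3.142, -0.001, 0.429]
force: [-0.5, 0.1, -4.6]
width: 29.0
gripper_force: 60.2
```

Run:
```python
from h import *
s=monitor.read_state();print(s['eef_pos'],s['qpos'],s['force'])
for n,k in(('scene','s4'),('wrist','w4')):
    grab(n,k);C,im,d=cloud(k);q=np.hypot(C[...,0]-655,C[...,1]-195);P=C[(d>0)&(q<20)&(C[...,2]<130)];print(k,np.percentile(P[:,2],[90,97,99]),cyl(k,(655,195),15,65,105))
```

```text
[658.16001596 196.39802365  79.62632236] [-0.29873786  0.85186441 -0.0576907   1.52096129  0.06235515  0.77005546
 -1.52351902] [-0.46397075  0.11213435 -4.63260365]
s4 [118.98660358 120.18260093 124.56085482] (array([655.7, 195.8]), 302)
w4 [120.03479727 120.61900612 123.58648548] (array([655.7, 194.5]), 2104)
```

Handle top is at 120 mm, so the foot is about 5 mm above the bench and the whole plug is in the hole. Draw it out and return it.

arm_command --series '[0,0,0,-1.5,0,0,0,0,-3.5,0,0,0,0,-6,0,0,0,0,-9,0,0,0,0,-9,0]'

```text
clock: 7.27
eef_pos: [662.1, 197.7, 176.1]
tool_rot: [3.14, -0.012, 0.429]
force: [3.1, 1.4, -3.3]
width: 28.7
gripper_force: 60.6
```

arm_command --series '[0,-3,-1,0,0,0,-6.5,-2.2,0,0,0,-10,-3.5,0,0,0,-13.5,-4.7,0,0,0,-16.5,-5.8,0,0]'

```text
clock: 7.68
eef_pos: [480.5, 179.7, 168.7]
tool_rot: [-3.141, 0.002, 0.429]
force: [-0.6, 0.7, -5.7]
width: 28.6
gripper_force: 60.2
```

arm_command --series '[0,-1.5,-0.5,0,0,0,-3,-1,0,0,0,-3,-1,1,0,0,-3,-1,3,0,0,-3,-1,5,0]'

```text
clock: 8.1
eef_pos: [453.1, 177.6, 119.4]
tool_rot: [-3.142, -0.003, 0.429]
force: [0.8, 0.2, -4.9]
width: 28.8
gripper_force: 60.4
```

arm_command --series '[0,0,0,1,0,0,0,0,2,0,0,0,0,2.5,0,0,0,0,2.5,0,0,0,0,2.5,0]'

```text
clock: 8.52
eef_pos: [452.7, 177.2, 94.5]
tool_rot: [-3.142, -0.0, 0.429]
force: [0.1, 0.0, -4.6]
width: 28.9
gripper_force: 60.1
```

Run:
```python
from h import *
s=monitor.read_state();print(s['eef_pos'],s['tool_rot'],s['force'])
for n,k in(('scene','s5'),('wrist','w5')):
    grab(n,k);print(k,cyl(k,(451,177),20,15,40));C,im,d=cloud(k);q=np.hypot(C[...,0]-451,C[...,1]-177);P=C[(d>0)&(q<20)&(C[...,2]<127)];print(np.percentile(P[:,2],[1,90,97,99]))
```

```text
[452.65041751 177.20010952  94.45386868] [-3.14157805e+00 -3.53240138e-04  4.28712978e-01] [ 0.06779326  0.03756608 -4.55298773]
s5 (array([451.5, 177.2]), 130)
[ -2.91334177 116.39808378 123.64691149 125.84954067]
w5 (array([451.8, 176.1]), 275)
[ -0.8885196  123.34769783 125.65491949 126.59292446]
```

arm_command --series '[0,0,0,0.6,0,0,0,0,1.2,0,0,0,0,1.6,0,0,0,0,1.8,0,0,0,0,1.8,0]'

```text
clock: 9.03
eef_pos: [451.9, 176.9, 75.7]
tool_rot: [3.142, 0.001, 0.429]
force: [-0.5, 0.5, -5.0]
width: 28.6
gripper_force: 60.1
```

arm_command --series '[0,0,0,0.1,0,0,0,0,0.1,0,0,0,0,0.2,0,0,0,0,0.2,0,0,0,0,0.2,0]'

```text
clock: 9.45
eef_pos: [452.7, 177.3, 74.9]
tool_rot: [3.142, -0.001, 0.429]
force: [-0.9, -0.1, 3.4]
width: 29.0
gripper_force: 61.3
```

It's on the bench: the force went from -5 N to +3 N. Release and rise.

arm_command --series '[30,0,0,0,0,60,0,0,0,0,100,0,0,0,0,100,0,0,0,0,100,0,0,0,0]'

```text
clock: 9.87
eef_pos: [452.5, 177.2, 74.3]
tool_rot: [-3.142, -0.0, 0.429]
force: [0.4, 0.7, -0.9]
width: 75.8
gripper_force: 0.0
```

arm_command --series '[100,0,0,-2,0,100,0,0,-5,0,100,0,0,-8,0,100,0,0,-10.5,0,100,0,0,-10.5,0]'

```text
clock: 10.28
eef_pos: [455.2, 178.3, 183.6]
tool_rot: [3.141, -0.009, 0.429]
force: [0.9, -0.3, -0.3]
width: 85.1
gripper_force: 0.0
```

arm_command --series '[100,-1.4,3.7,0,0,100,-2.8,7.4,0,0,100,-4.3,11.1,0,0,100,-5.7,14.8,0,0,100,-7.1,18.5,0,0]'

```text
clock: 10.7
eef_pos: [464.2, -22.4, 178.9]
tool_rot: [-3.141, 0.0, 0.429]
force: [0.7, 0.3, 0.2]
width: 85.5
gripper_force: 0.0
```

arm_command --series '[100,0,0,0,0,100,0,0,0,0,100,0,0,0,0,100,0,0,0,0,100,0,0,0,0]'

```text
clock: 11.12
eef_pos: [464.6, -18.9, 179.2]
tool_rot: [-3.141, -0.0, 0.432]
force: [0.1, 0.8, -0.4]
width: 85.3
gripper_force: 0.0
```

Run:
```python
from h import *
s=monitor.read_state();print(s['eef_pos'],s['tool_rot'],s['force'])
for n,k in(('scene','s6'),('wrist','w6'),('side','d6')):
    grab(n,k);print(k,'go plug',cyl(k,(451,177),20,10,40),'handle',cyl(k,(451,177),15,50,110),'nogo plug',cyl(k,(465,-21),31,5,26),'nogo handle',cyl(k,(465,-21),15,36,95))
C,im,d=cloud('w6');q=np.hypot(C[...,0]-465,C[...,1]+21);P=C[(d>0)&(q<30)&(C[...,2]>90)&(C[...,2]<110)];print(np.percentile(P[:,2],[5,50,99]),cv2.minEnclosingCircle(P[:,:2].astype(np.float32)))
```

```text
[464.63014199 -18.93361968 179.16704328] [-3.14092156e+00 -5.09976755e-05  4.31860413e-01] [ 0.05252019  0.84033599 -0.35412775]
s6 go plug (array([451.7, 177.4]), 218) handle (array([452. , 177.2]), 374) nogo plug (array([463.6, -21.9]), 215) nogo handle (array([463.7, -21.8]), 329)
w6 go plug (array([452. , 176.6]), 831) handle (array([452.1, 176.3]), 2456) nogo plug (array([463.5, -23. ]), 134) nogo handle (array([463.8, -22.9]), 525)
d6 go plug (array([452. , 176.5]), 191) handle (array([452. , 176.4]), 332) nogo plug (array([464. , -22.8]), 214) nogo handle (array([464., -23.]), 342)
[ 95.5125424   99.62542405 101.13290808] ((464.0947265625, -22.8297119140625), 15.128616333007812)
```

The go gauge stands upright, and the no-go is at (464,-22.8) with its top at 100. Descend and grip it.

arm_command --series '[100,-0.2,0.3,2,0,100,-0.2,0.3,5.5,0,100,-0.2,0.3,9,0,100,-0.2,0.3,12,0,100,-0.2,0.3,12,0]'

```text
clock: 11.68
eef_pos: [460.7, -23.5, 54.9]
tool_rot: [-3.138, 0.008, 0.43]
force: [-0.6, -0.5, -0.2]
width: 85.6
gripper_force: 0.0
```

arm_command --series '[0,0,0,0,0,0,0,0,0,0,0,0,0,0,0,0,0,0,0,0,0,0,0,0,0]'

```text
clock: 12.1
eef_pos: [465.0, -23.7, 60.9]
tool_rot: [3.141, -0.003, 0.429]
force: [-0.9, 1.4, 5.9]
width: 28.8
gripper_force: 58.1
```

arm_command --series '[0,0,0,0,0,0,0,0,0,0,0,0,0,0,0,0,0,0,0,0,0,0,0,0,0]'

```text
clock: 12.52
eef_pos: [465.1, -23.7, 60.9]
tool_rot: [3.141, -0.003, 0.429]
force: [-0.6, 2.3, 8.9]
width: 28.7
gripper_force: 58.1
```

arm_command --series '[0,0,0,-2,0,0,0,0,-5,0,0,0,0,-8,0,0,0,0,-10,0,0,0,0,-10,0]'

```text
clock: 12.93
eef_pos: [466.4, -24.5, 163.0]
tool_rot: [3.138, -0.007, 0.428]
force: [0.4, -0.1, -5.3]
width: 28.9
gripper_force: 61.4
```

arm_command --series '[0,2.5,-1.2,0,0,0,6,-2.8,0,0,0,9.5,-4.4,0,0,0,13,-6,0,0,0,16.5,-7.6,0,0]'

```text
clock: 13.35
eef_pos: [582.3, 114.4, 157.6]
tool_rot: [-3.141, 0.003, 0.429]
force: [0.1, -0.3, -6.4]
width: 28.8
gripper_force: 60.8
```

arm_command --series '[0,3.5,-1.6,0,0,0,6.5,-3,0,0,0,8.5,-3.9,0,0,0,9.5,-4.4,0,0,0,9.5,-4.4,0,0]'

```text
clock: 13.77
eef_pos: [650.6, 196.7, 156.6]
tool_rot: [-3.139, 0.001, 0.432]
force: [0.1, 0.3, -4.5]
width: 29.0
gripper_force: 61.0
```

arm_command --series '[0,0,0,0.5,0,0,0,0,1,0,0,0,0,1,0,0,0,0,1,0,0,0,0,1,0]'

```text
clock: 14.18
eef_pos: [650.5, 192.0, 149.2]
tool_rot: [3.141, 0.001, 0.428]
force: [0.2, -0.7, -5.7]
width: 28.7
gripper_force: 61.0
```

```bash
cat > m.py <<'E'
from h import *
import sys
k0=sys.argv[1];s=monitor.read_state();p=s['eef_pos'];print(p,s['tool_rot'],s['force']);foot=p[2]-61
for n,k in(('scene','s'+k0),('wrist','w'+k0),('side','d'+k0)):
    grab(n,k);c=cyl(k,p[:2],31,foot+5,foot+25);b=rim(k,(654,196));e=b[0]-c[0]
    print(k,'plug',c,'handle',cyl(k,p[:2],15,foot+36,foot+95),'rim',b,'err',e,'tool xy',np.round([e[0]*.909+e[1]*.416,e[0]*.416-e[1]*.909],1))
E
python3 m.py 7
```

```text
[650.46759574 191.97795208 149.24568832] [3.14135124e+00 5.06482785e-04 4.27606677e-01] [ 0.21345677 -0.68574954 -5.72598607]
s7 plug (array([649. , 192.9]), 335) handle (array([649.6, 192.5]), 562) rim (array([655.2, 197.1]), np.float64(84.2), 55) err [6.2 4.2] tool xy [ 7.4 -1.2]
w7 plug (array([649.4, 192.1]), 493) handle (array([650.1, 191.4]), 3241) rim (array([654.2, 195.9]), np.float64(84.4), 49) err [4.8 3.8] tool xy [ 5.9 -1.5]
d7 plug (array([650.1, 192.8]), 198) handle (array([650.1, 191.9]), 323) rim (array([652.8, 194.8]), np.float64(84.0), 56) err [2.7 2. ] tool xy [ 3.3 -0.7]
```

arm_command --series '[0,0.5,-0.1,0.5,0,0,0.5,-0.1,1.2,0,0,0.5,-0.1,1.9,0,0,0.5,-0.1,2.2,0,0,0.5,-0.1,2.2,0]'

```text
clock: 14.75
eef_pos: [653.6, 195.6, 125.5]
tool_rot: [-3.141, 0.003, 0.429]
force: [-0.2, 1.2, -5.8]
width: 28.9
gripper_force: 61.1
```

arm_command --series '[0,0,0,0,0,0,0,0,0,0,0,0,0,0,0,0,0,0,0,0,0,0,0,0,0]'

```text
clock: 15.17
eef_pos: [655.0, 196.0, 127.7]
tool_rot: [3.142, -0.001, 0.429]
force: [0.6, 1.1, -6.0]
width: 28.5
gripper_force: 61.1
```

```bash
python3 m.py 8
```

```text
[655.02061196 196.00489697 127.67632455] [ 3.14151034e+00 -5.86066074e-04  4.28685032e-01] [ 0.62644703  1.07603115 -6.00635291]
s8 plug (array([653.6, 196.9]), 323) handle (array([654.1, 196.5]), 525) rim (array([655.2, 197.1]), np.float64(84.3), 57) err [1.6 0.2] tool xy [1.5 0.5]
w8 plug (array([653.6, 195.8]), 500) handle (array([654.4, 195.1]), 3266) rim (array([654.2, 195.8]), np.float64(84.5), 47) err [0.6 0. ] tool xy [0.5 0.2]
d8 plug (array([654.3, 196.4]), 189) handle (array([654.2, 195.5]), 313) rim (array([653. , 194.9]), np.float64(83.9), 58) err [-1.3 -1.5] tool xy [-1.8  0.8]
```

Centred within about 1 mm. Lower the remaining 12 mm or so gently.

arm_command --series '[0,0,0,0.2,0,0,0,0,0.4,0,0,0,0,0.6,0,0,0,0,0.8,0,0,0,0,0.8,0]'

```text
clock: 15.73
eef_pos: [654.4, 195.8, 118.6]
tool_rot: [-3.141, 0.001, 0.429]
force: [0.3, 0.7, -5.1]
width: 28.9
gripper_force: 61.1
```

arm_command --series '[0,0,0,0.1,0,0,0,0,0.2,0,0,0,0,0.3,0,0,0,0,0.3,0,0,0,0,0.3,0]'

```text
clock: 16.15
eef_pos: [654.9, 196.0, 116.3]
tool_rot: [-3.142, -0.0, 0.429]
force: [0.9, 0.5, -6.1]
width: 28.8
gripper_force: 61.4
```

arm_command --series '[0,0,0,0.1,0,0,0,0,0.1,0,0,0,0,0.2,0,0,0,0,0.2,0,0,0,0,0.2,0]'

```text
clock: 16.57
eef_pos: [655.2, 196.3, 116.0]
tool_rot: [3.142, -0.001, 0.429]
force: [-2.0, 0.6, 5.0]
width: 28.8
gripper_force: 62.1
```

Contact: the force went from -6 N to +5 N. Check, then release.

arm_command --series '[0,0,0,0,0,0,0,0,0,0,0,0,0,0,0,0,0,0,0,0,0,0,0,0,0]'

```text
clock: 16.98
eef_pos: [655.2, 196.2, 116.0]
tool_rot: [3.142, -0.001, 0.429]
force: [-2.5, -0.3, 5.1]
width: 29.1
gripper_force: 62.1
```

```bash
python3 m.py 9
```

```text
[655.17761605 196.2396095  116.04266688] [ 3.14152241e+00 -1.32886841e-03  4.28800362e-01] [-2.52375572 -0.32451523  5.14196517]
s9 plug (array([653.6, 197. ]), 306) handle (array([654.3, 196.6]), 513) rim (array([654.9, 197. ]), np.float64(84.4), 56) err [1.3 0. ] tool xy [1.2 0.5]
w9 plug (array([653.6, 195.9]), 477) handle (array([654.5, 195.3]), 3235) rim (array([654.2, 195.8]), np.float64(84.4), 51) err [ 0.6 -0.1] tool xy [0.5 0.3]
d9 plug (array([654.1, 196.2]), 184) handle (array([654.3, 195.7]), 304) rim (array([652.8, 194.5]), np.float64(84.1), 59) err [-1.3 -1.7] tool xy [-1.9  1. ]
```

arm_command --series '[30,0,0,0,0,60,0,0,0,0,100,0,0,0,0,100,0,0,0,0,100,0,0,0,0]'

```text
clock: 17.55
eef_pos: [655.3, 196.0, 114.5]
tool_rot: [3.141, -0.001, 0.429]
force: [-0.1, -0.5, 0.7]
width: 75.7
gripper_force: 0.0
```

arm_command --series '[100,0,0,-1,0,100,0,0,-4,0,100,0,0,-7,0,100,0,0,-11,0,100,0,0,-12,0]'

```text
clock: 17.97
eef_pos: [658.2, 197.0, 241.8]
tool_rot: [3.14, -0.011, 0.428]
force: [0.4, -0.6, 1.0]
width: 85.2
gripper_force: 0.0
```

arm_command --series '[100,0,0,-1,0,100,0,0,-1,0,100,0,0,-1,0,100,0,0,-1,0,100,0,0,-1,0]'

```text
clock: 18.38
eef_pos: [653.9, 195.7, 242.4]
tool_rot: [-3.141, 0.003, 0.429]
force: [1.0, -0.2, -0.3]
width: 85.1
gripper_force: 0.0
```

Run:
```python
from h import *
for n,k in(('scene','sA'),('side','dA'),('wrist','wA')):
    grab(n,k);print(k,'low',cyl(k,(654,196),31,60,82),'handle',cyl(k,(654,196),15,91,150),'rim',rim(k,(654,196)),'go',cyl(k,(452,177),15,50,110),cyl(k,(452,177),20,10,40))
    C,im,d=cloud(k);P=C[(d>0)&(np.hypot(C[...,0]-654,C[...,1]-196)<12)&(C[...,2]<175)];print('top',np.percentile(P[:,2],[50,95]))
a=cv2.imread('pics/sA.png')[130:360,220:450];b=cv2.imread('pics/dA.png')[40:270,150:380]
cv2.imwrite('pics/cA.png',np.hstack([cv2.resize(x,(400,400),interpolation=2) for x in(a,b)]))
print(monitor.read_state()['clock'])
```

```text
sA low (array([653.4, 197.3]), 356) handle (array([653.6, 197.3]), 526) rim (array([655., 197.]), np.float64(84.4), 60) go (array([451.9, 177.1]), 376) (array([451.8, 177.2]), 217)
top [153.77292629 155.11407533]
dA low (array([654.3, 196.6]), 197) handle (array([653.9, 196.4]), 310) rim (array([653. , 194.8]), np.float64(83.9), 60) go (array([452.1, 176.3]), 332) (array([452.1, 176.4]), 185)
top [154.21556145 155.36630978]
wA low (array([653.5, 196.2]), 117) handle (array([653.8, 196.3]), 465) rim (array([654.2, 196. ]), np.float64(84.4), 64) go (array([451.9, 176.6]), 618) (array([451.7, 176.5]), 421)
top [154.78915374 155.83048515]
18.5333
```

View pics/cA.png

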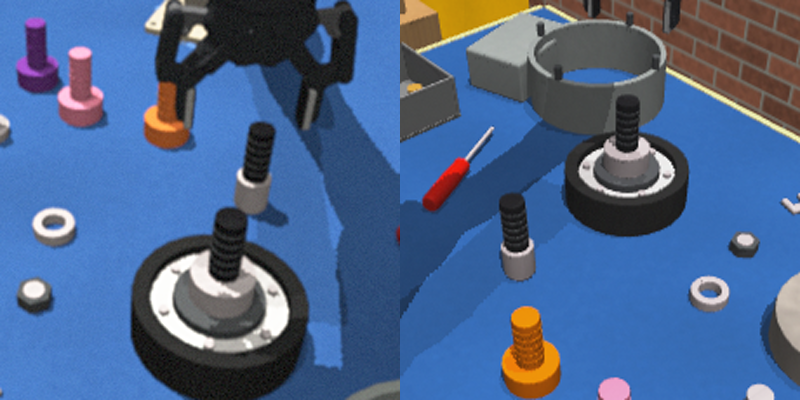

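The no-go gauge stands centred on the hub (about (228,245) and (627,130) in the crop), the go gauge is upright on the bench, and the gripper is clear.

```bash
python3 -c "
from cell import workorder
print(workorder.finish_job())"
```

```text
the job is handed in; nothing more can be done
None
```

I handed the job in at about 18.5 s with no verdict returned: the go gauge went fully into the hole and is back upright on the bench, and the no-go gauge stands released on the mouth, within about 2 mm of centre.

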